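Lock the standards box and put its key away

ROBOT

A 7-joint arm with a two-finger parallel gripper is mounted at the origin on the work surface. World frame = base frame: x ahead of the robot, y to its left, z up, the work surface at z = 0. Lengths are in m, angles in rad, forces in N, time in s.
With the tool pointing down it reaches from about 0.4 to 0.85 m from the base axis. Payload 6.9 kg.
Tool frame: the origin (TCP) lies midway between the tips of the shut fingers; the grasp point (between the pads) lies behind it (ctrl.pinch_z is the z of the grasp point in the tool frame, in m); z points along the fingers, y is the line along which they close (so a half turn about z gives the same grasp; the last joint's range is limited). The gripper opens to 85 mm and grips with 20 to 120 N. Pads are 22 mm wide; open, the fingers measure 114 mm over their backs; the gripper's body (76 mm by 85 mm) begins 54 mm behind the grasp point. The pads swing forward as they close: fully open they stand 13 mm farther back than shut.
Start: joints at [1.214, 0.507, -0.238, 1.5, 0.126, 1.149, -0.155], TCP at [0.278, -0.56, 0.231] pointing down, gripper open.
Joint ranges: [-3.08, 3.08], [-0.24, 2.05], [-1.43, 1.35], [0, 2.5], [-1.52, 4.66], [0.17, 1.96], [-2.89, 2.89]. Speed limits (rad/s): [2.39, 2.39, 3.14, 3.14, 3.14, 3.14, 3.14].

INTERFACE

Orientations are given as a unit quaternion [w, x, y, z].
In Python, from station import ctrl, get_state, vision, ticket, models gives the robot as it stands. Calls block until the motion is done:
- ctrl.movep(position, orientation): joint-space move of the TCP to a pose.
- ctrl.movel(position, frame=None, max_speed=0.15): straight line of the TCP; frame=None keeps the orientation; max_speed is the mean speed in m/s.
- ctrl.set_joints(angles): joint-space move.
- ctrl.ungrasp() and ctrl.close_gripper(force=None): open the fingers fully, or close them until they stop; force is the grip in N (None keeps the last).
- ctrl.pause(seconds).
- ctrl.ik(position, orientation): joint angles nearest the present ones, or None.
- get_state(): the state.
- vision.grab_frame(name): name is "scene" or "top"; returns (picture, depth): 400x640x3 uint8, blue, green, red; 400x640 float32, m along the optical axis (not along the pixel's ray), 0 where there is no reading.
- vision.camera_info(name): a dict with "mtx" (3x3 intrinsics, pixels), "R" (3x3) and "t" (3): a world point X has camera coordinates R X + t. Camera axes: x right, y down, z forward; pixel columns grow to the right and rows downward; lengths in m; the calibration is good to about 2 mm. A picture is of the moment at which its call begins. camera_info takes no time and is no camera call.
A pose or a line that the arm cannot do raises ctrl.Unreachable and nothing moves.
- ticket.close_job(): hands the job in; it is judged then, once.
Trained networks look in the newest picture that a camera, given by its name, has taken for a name from the list of things; names that differ only in an ending like _2 or _b are one class to them, and where a whole thing is asked for, a point or a joint stands for the part that bears it (a point fixed in the world has none). Each returns a list of dicts, best first, with "p" (0 to 1); they miss things now and then, are a little off and sometimes report something else, mostly with a low value. They report only what shows in the picture. A call takes as long as a camera call. They do not tell look-alikes from the thing itself.
- models.recognise(camera, target): "point" ([column, row] in pixels, amid what is visible of it).
- models.masks_of(camera, target): "mask" (400x640 bool, what is visible of it) and "point" ([column, row] in pixels, amid what is visible of it).
The state is a dict: "time": time; "qpos": joint angles; "qd": joint speeds; "tau": joint torques, N m; "tcp_pos": TCP position; "eef_rot": TCP orientation; "contact_force": force on the tool from outside, world axes, zero at the start; "wrist_torque": the same for the moment, N m; "width": finger opening in m; "gripper_force": force on a finger pad.
Only numpy, scipy, OpenCV 4.12 (cv2) and the standard library are available. Lean on these libraries where they do the work, as an engineer would, in place of code of your own. Each camera call takes 0.05 s, during which the arm holds its last target. There are 200 camera calls.

TASK

Lock the steel box of reference standards: turn the key that stands in its lock a quarter turn clockwise (seen from above) so that the brass bolt shoots into the keeper on the lid, then turn it back to where it started, the only position where it comes out, and pull it straight up. Lower the key into the square steel tray, do not drop it in, and let go of it there, with the bolt still shot.

Things in the scene. Friction and masses are not known exactly. Their poses are not given: they have to be found in the camera images.
- key_grip (a point): Centre of the grip of the loose upright key (50 g): black plate 34 (x) x 10 (y, pinch here) x 32 mm high on a 12 mm steel tube; tip 50 mm below this point. z up; x to the side where a bit sticks out near the tip (to 16 mm from the axis, 5 thick, 2-12 above the tip). Starts at home in the lock, point 28 mm above its face, 12 mm bare tube under the grip. The small flat key lying about is not it.
- lock (a point): Key hole centre on the lock's face, 122 mm up: steel case 56x60x22 mm, brass ring, on the +y half of a fixed grey box 160x240x100 mm. z up; x along the notch (black line). Key sits 22 mm deep, turns clockwise from above (x to -y) with light drag to a stop just past 90 deg; other stop 10 deg past home. Comes out only with its x within 10 deg of this x; raise over 25 mm to clear.
- bolt (a joint): How far the brass bolt (14 mm wide) has slid from the case towards the dark keeper on the lid (the lock's -y), in m: 0 unlocked, 0.006 or more locked, about 0.010 fully shot. The key pushes it between about 15 and 80 degrees of its clockwise turn; it stays where it is left when the key is turned back.
- tray_in (a point): Centre of the inner floor of the square empty steel tray, 170 x 170 x 20 mm, 3 mm walls, fixed on the table, to the robot's left or right; floor 3 mm above the table. x, y along its sides, z up. The round white dish on the other side is not it. A key set down in it may stand or fall over: either is fine.
There are look-alikes about, which are no part of the job. Of the things shaped like the part that bears tray_in, the bare steel one is meant.

How it is judged:
On the way, in this order (a step that is already met when the one before it is completed fails the run):
1. the key, in the lock, is turned clockwise and has shot the bolt by 6 mm or more (value of joint bolt above 0.006 m and angle between the x axis of key_grip and the x axis of lock, either way round above 0.6 rad and z of key_grip in the frame of lock below 0.036 m and horizontal distance between key_grip and lock below 0.012 m), for 0.1 s.
2. the key, still in the lock, is turned back to within 12 degrees of home, the bolt staying out (value of joint bolt above 0.006 m and angle between the x axis of key_grip and the x axis of lock, either way round below 0.21 rad and z of key_grip in the frame of lock below 0.036 m and horizontal distance between key_grip and lock below 0.012 m), for 0.05 s.
3. the key is lowered into the square tray while held: its grip's centre over the tray and less than 85 mm above its floor (tip within 35 mm of the floor) (x of key_grip in the frame of tray_in between -0.085 and 0.085 m and y of key_grip in the frame of tray_in between -0.085 and 0.085 m and z of key_grip in the frame of tray_in below 0.085 m and contact force between the fingers and key above 0.3 N), for 0.05 s.
At the end, for the whole second after the job is handed in: The bolt is out by 6 mm or more, and the key lies or stands at rest in the square tray: its grip's centre within 85 mm of the tray's centre along both sides and less than 62 mm above its floor (value of joint bolt above 0.006 m and x of key_grip in the frame of tray_in between -0.085 and 0.085 m and y of key_grip in the frame of tray_in between -0.085 and 0.085 m and z of key_grip in the frame of tray_in below 0.062 m and linear speed of key below 0.05 m/s); the robot touches nothing.
It also fails if it takes over 51 s, if anything falls off the work surface, if the arm or the gripper's body presses on something with over 40 N, if the wrist force passes 120 N, or if a joint passes its speed limit or range.

## Working session

There is one attempt and no reset: what is moved stays moved. The work goes in short steps, each a Python script; the robot and the scene stay as the last script left them, time stands still between calls to the robot, and variables do not carry over. Pictures are saved under pics/ and viewed, at most 10 in all, crops included, and the job is handed in when it is done.

```bash
mkdir -p pics; ls; cat > h.py <<'E'
import numpy as np, cv2
from station import ctrl, get_state, vision, ticket, models
def deproj(name, uv, d):
    c=vision.camera_info(name); p=np.linalg.inv(c["mtx"])@np.array([uv[0],uv[1],1.0])*d
    return c["R"].T@(p-c["t"])
def cloud(name, depth):
    c=vision.camera_info(name); v,u=np.mgrid[:400,:640]
    p=np.stack([u,v,np.ones_like(u)],-1)@np.linalg.inv(c["mtx"]).T*depth[...,None]
    return (p-c["t"])@c["R"]
E
python3 - <<'E'
from h import *
for n in("scene","top"):
    im,d=vision.grab_frame(n); cv2.imwrite(f"pics/{n}0.png",im); P=cloud(n,d)
    np.savez(f"{n}0.npz",im=im,d=d,P=P)
    for t in("key_grip","lock","bolt","tray_in"):
        for m in models.masks_of(n,t)[:4]:
            k=m["mask"]&(d>0); print(n,t,round(m["p"],2),np.round(m["point"]),k.sum(),np.round(np.median(P[k],0),3) if k.any() else None)
print(get_state()["time"],ctrl.pinch_z, get_state()["eef_rot"])
E
```

```text
pics
scene key_grip 0.58 [271. 220.] 151 [0.57  0.032 0.152]
scene lock 0.97 [261. 243.] 5617 [0.603 0.027 0.099]
scene tray_in 0.81 [482. 299.] 3715 [0.468 0.574 0.004]
scene tray_in 0.8 [420. 215.] 2090 [0.181 0.342 0.004]
scene tray_in 0.68 [392. 264.] 2921 [0.445 0.332 0.004]
top lock 0.85 [361. 150.] 3394 [ 0.547 -0.01   0.101]
top tray_in 0.73 [195. 179.] 2335 [0.466 0.573 0.003]
top tray_in 0.6 [261. 186.] 2299 [0.444 0.333 0.003]
top tray_in 0.58 [260. 260.] 2244 [0.179 0.342 0.003]
0.5 -0.0187 [-6.26650644e-05  9.73465531e-01  2.28833687e-01 -1.10519950e-05]
```

```bash
sleep 6
```

```text
(no output)
```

View pics/scene0.png

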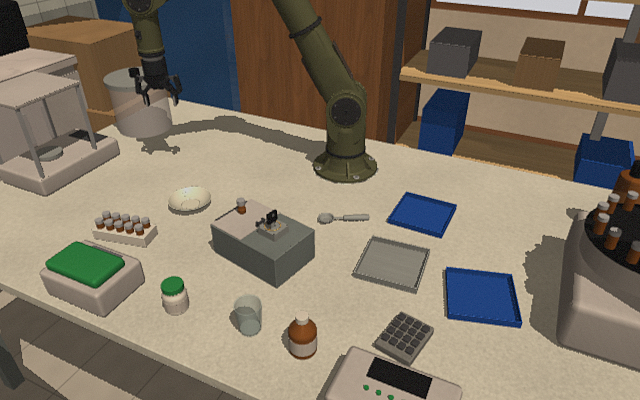

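```bash
python3 - <<'E'
import cv2
im=cv2.imread("pics/top0.png"); cv2.imwrite("pics/top0c.png",cv2.resize(im[90:220,290:430],None,fx=4.5,fy=4.5,interpolation=cv2.INTER_CUBIC))
E
```

```text
(no output)
```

View pics/top0.png

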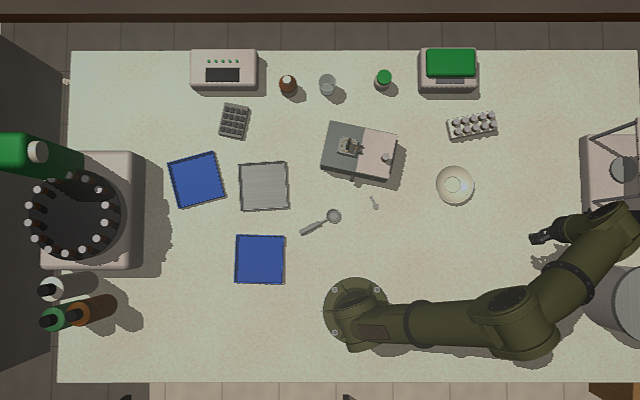

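View pics/top0c.png

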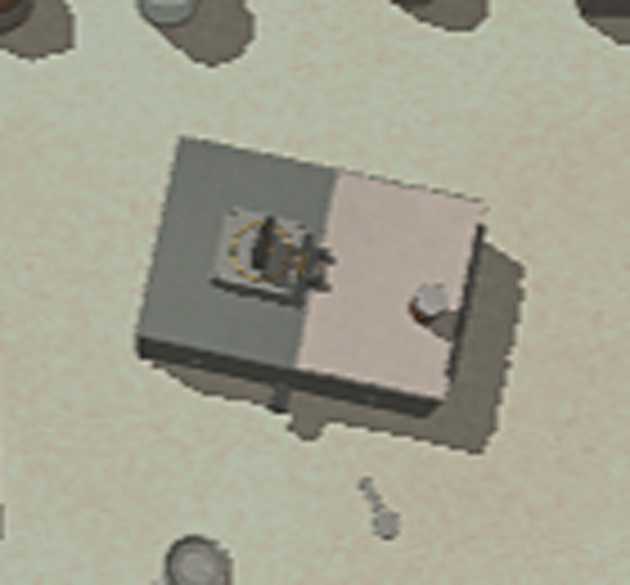

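The top view shows the grey box around (358,152), with the case and upright key at about (348,145) and the keeper to the right of it (image right is -y). The steel tray is at (263,186) between two blue look-alikes. The scene view agrees: key at (271,220), steel tray at (392,264). Next I'll fit the geometry.

```bash
python3 - <<'E'
from h import *
def rect(Q):
    r=cv2.minAreaRect((Q[:,:2]*1000).astype(np.float32)); return np.round(np.array(r[0])/1000,4),np.round(r[1],1),round(r[2],1),len(Q)
for n in("top","scene"):
    f=np.load(f"{n}0.npz"); P=f["P"]; d=f["d"]
    ok=(d>0)
    def sel(x0,x1,y0,y1,z0,z1): return P[ok&(P[...,0]>x0)&(P[...,0]<x1)&(P[...,1]>y0)&(P[...,1]<y1)&(P[...,2]>z0)&(P[...,2]<z1)]
    print(n,"box",rect(sel(.4,.75,-.2,.2,.095,.105)))
    print("case",rect(sel(.5,.66,-.03,.12,.117,.127)))
    K=sel(.5,.66,-.02,.12,.139,.18); print("key",rect(K),K.mean(0).round(4),K[:,2].max()); 
    T=K[K[:,2]>np.percentile(K[:,2],40)];print("keytop",rect(T),np.round(np.percentile(K[:,2],[5,50,95]),4))
    A=sel(.33,.56,.22,.45,.0,.03); print("tray z",rect(sel(.33,.56,.22,.45,.012,.026)))
    np.save(f"K_{n}.npy",K); print(np.linalg.norm(vision.camera_info(n)["t"]), (-vision.camera_info(n)["R"].T@vision.camera_info(n)["t"]).round(3))
    z=P[...,2][ok&(abs(P[...,0]-.35)<.05)&(abs(P[...,1])<.1)]; print("table z",np.median(z))
im=cv2.imread("pics/scene0.png"); cv2.imwrite("pics/scene0c.png",cv2.resize(im[185:285,200:325],None,fx=6,fy=6,interpolation=cv2.INTER_CUBIC))
E
```

```text
top box (array([ 0.5557, -0.0119]), array([243. , 161.4]), 77.8, 2271)
case (array([0.5633, 0.0196]), array([81.9, 57.4]), 77.7, 241)
key (array([0.5647, 0.0288]), array([10.4, 34.4]), 71.8, 35) [0.5635 0.0292 0.1638] 0.17431010117242599
keytop (array([0.5656, 0.0287]), array([ 8.8, 32.6]), 75.8, 21) [0.1511 0.1644 0.1709]
tray z (array([0.4432, 0.3292]), array([171.3, 170.6]), 3.6, 205)
1.6824202403082738 [0.256 0.119 1.659]
table z 0.0007934444133765339
scene box (array([ 0.5589, -0.0092]), array([247.9, 164.8]), 77.7, 2554)
case (array([0.5642, 0.0217]), array([84.8, 60.8]), 74.8, 311)
key (array([0.5682, 0.0314]), array([12.3, 35. ]), 73.0, 119) [0.5705 0.0317 0.1555] 0.16914864618190656
keytop (array([0.5688, 0.0312]), array([11.2, 34.1]), 77.9, 71) [0.1408 0.1569 0.1674]
tray z (array([0.4461, 0.3301]), array([177.4, 172.4]), 3.2, 498)
1.7878312314071505 [1.434 0.589 0.891]
table z 0.0012479816683025743
```

View pics/scene0c.png

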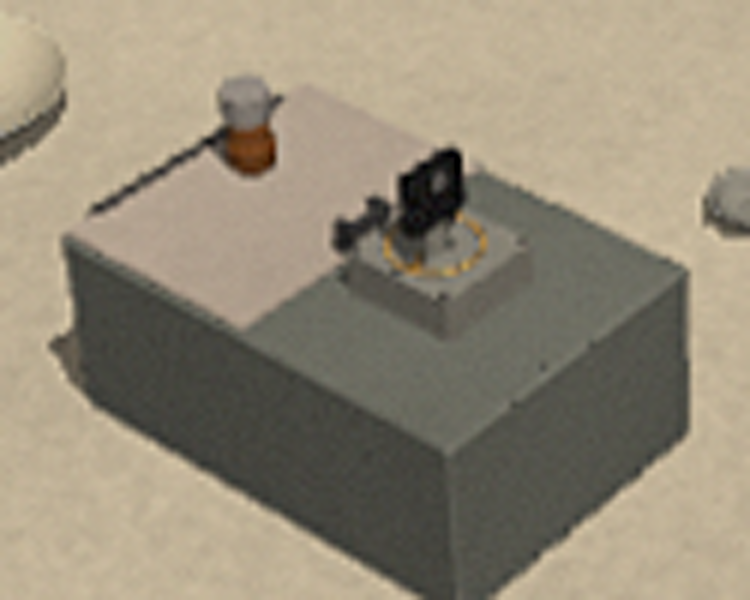

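The key stands at about (0.567, 0.030) and its grip is in line with the case, at a yaw of about -12.3°. A vial stands on the lid. Before moving, I'll check IK and clearance.

```bash
python3 - <<'E'
from h import *
q=quat(YAW+np.pi)
ctrl.movep([*KX,.23],q); print(wrist())
ctrl.movel([*KX,.137],max_speed=.08); print(wrist())
ctrl.close_gripper(force=25); ctrl.pause(.2); print(wrist()); print(get_state()["qpos"].round(2) if hasattr(get_state()["qpos"],"round") else get_state()["qpos"])
im,d=vision.grab_frame("scene"); cv2.imwrite("pics/g.png",cv2.resize(im[160:285,190:325],None,fx=5,fy=4.8,interpolation=cv2.INTER_CUBIC))
E
```

```text
(array([-0.5,  0.2,  0.2]), array([-0.03, -0.01,  0.  ]), array([0.5672, 0.0286, 0.2297]), 0.0852, 0.0, 2.84)
(array([0.4, 0. , 0.4]), array([-0.03,  0.03, -0.02]), array([0.5673, 0.0302, 0.1375]), 0.0854, 0.0, 4.16)
(array([-0.5,  0.6,  1. ]), array([-0.01,  0.11, -0.02]), array([0.567, 0.03 , 0.137]), 0.0096, 29.8, 5.03)
[ 0.47  0.65 -0.93  1.78  0.61  1.03  0.66]
```

View pics/g.png

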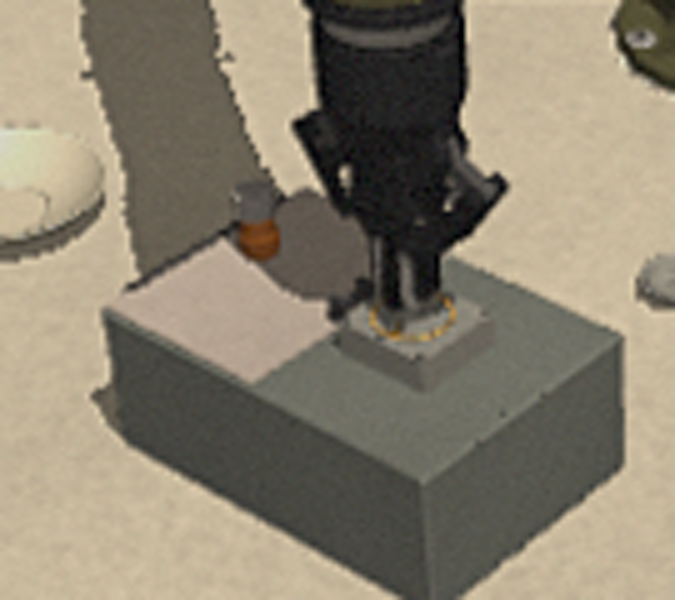

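The grip is closed on the plate (9.6 mm) around (400,270) in this crop, with almost no side load. I'll turn it in steps and watch the forces.

```bash
cat >> h.py <<'E'
def turn(degs, c, z=.137):
    for g in degs:
        ctrl.movep([*c,z],quat(YAW+np.pi-np.deg2rad(g))); s=get_state(); F=np.array(s["contact_force"])
        print(g,*wrist(s))
        if np.linalg.norm(F)>25 or abs(s["wrist_torque"][2])>2.5: print("STOP"); break
        if np.linalg.norm(F[:2])>4: c=c+np.clip(F[:2]*1e-4,-.001,.001)
    return c
E
python3 - <<'E'
from h import *
c=turn([15,35,55,72,88],KX.copy()); ctrl.pause(.2); print(c,*wrist())
im,d=vision.grab_frame("top"); P=cloud("top",d); np.savez("t1.npz",im=im,d=d,P=P)
E
```

```text
15 [0.  0.7 0.8] [ 0.04 -0.12  0.04] [0.567  0.03   0.1371] 0.0094 29.7 5.41
35 [-0.3  0.9  1.7] [ 0.2  -0.08  0.02] [0.5671 0.0303 0.137 ] 0.0093 30.1 5.78
55 [0.3 1.2 2.6] [ 0.21 -0.04 -0.07] [0.567  0.0302 0.137 ] 0.0096 30.1 6.16
72 [0.3 1.1 4.4] [ 0.25 -0.04 -0.08] [0.567  0.0301 0.1371] 0.0099 30.2 6.5
88 [-0.1  0.9  4.1] [ 0.11 -0.   -0.03] [0.567 0.03  0.137] 0.0096 30.3 6.83
[0.567 0.03 ] [0.7 0.9 4.6] [ 0.3   0.07 -0.02] [0.567 0.03  0.137] 0.0095 30.4 7.03
```

```bash
python3 - <<'E'
from h import *
im,d=vision.grab_frame("scene"); a=cv2.resize(im[205:265,235:305],None,fx=8,fy=8,interpolation=cv2.INTER_CUBIC); 
im2=np.load("t1.npz")["im"]; b=cv2.resize(im2[120:180,320:350+40],(int(70*3.4),int(60*3.4)),interpolation=cv2.INTER_CUBIC)
o=np.zeros((480,800,3),np.uint8); o[:,:560]=a; o[:204,562:800]=b[:204,:238]; cv2.imwrite("pics/t1.png",o)
for t in ("bolt","key_grip"): print([(m["p"],m["point"]) for m in models.recognise("scene",t)])
E
```

```text
[]
[(0.45, [274.9, 220.6])]
```

View pics/t1.png

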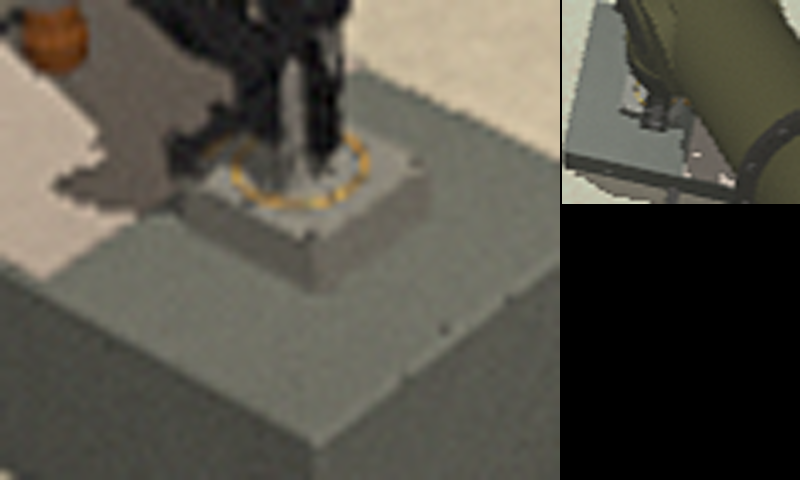

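A brass streak now shows between the case and the dark keeper at about (215,150). It wasn't there before, so the bolt has shot, and the pads are still flat on the plate. Now I'll turn back, pause, and pull straight up.

```bash
python3 - <<'E'
from h import *
turn([60,30,0],KX.copy()); ctrl.pause(.3); print(wrist())
for z in(.141,.147,.155,.170):
    ctrl.movel([*KX,z],max_speed=.04); s=get_state(); print(wrist(s))
    if abs(np.array(s["contact_force"])).max()>15: print("STOP"); break
E
```

```text
60 [0.2 0.5 5.3] [ 0.05 -0.01  0.04] [0.5671 0.0297 0.137 ] 0.0092 30.5 7.7
30 [-0.2  0.3  5. ] [ 0.04 -0.02  0.05] [0.5671 0.0297 0.137 ] 0.01 30.5 8.19
0 [0.  0.3 5.2] [-0.02  0.09  0.02] [0.5671 0.0297 0.137 ] 0.0096 30.5 8.68
(array([0.3, 0.9, 5.5]), array([ 0.05, -0.01,  0.03]), array([0.5671, 0.0297, 0.137 ]), 0.0093, 30.4, 8.98)
(array([ 0.2, -0.4, -0.5]), array([ 0.02, -0.03,  0.01]), array([0.5667, 0.0296, 0.1407]), 0.0092, 29.6, 9.23)
(array([-0.2,  0.4, -0.4]), array([-0.04, -0.01, -0.02]), array([0.5671, 0.03  , 0.1473]), 0.0093, 29.6, 9.53)
(array([ 0.9, -0.2,  0.5]), array([ 0.03, -0.05, -0.03]), array([0.5672, 0.03  , 0.1554]), 0.01, 29.6, 9.88)
(array([ 0.2,  0. , -0.8]), array([0.  , 0.  , 0.01]), array([0.5671, 0.03  , 0.1702]), 0.0095, 29.6, 10.41)
```

```bash
python3 - <<'E'
from h import *
ctrl.movel([*KX,.26],max_speed=.12); print(wrist())
im,d=vision.grab_frame("scene"); cv2.imwrite("pics/up.png",cv2.resize(im[150:260,210:310],None,fx=5.4,fy=5.4,interpolation=cv2.INTER_CUBIC))
E
```

```text
(array([-0.7, -0.1, -1.5]), array([0.06, 0.02, 0.02]), array([0.5666, 0.0297, 0.2593]), 0.0098, 29.6, 11.31)
```

View pics/up.png

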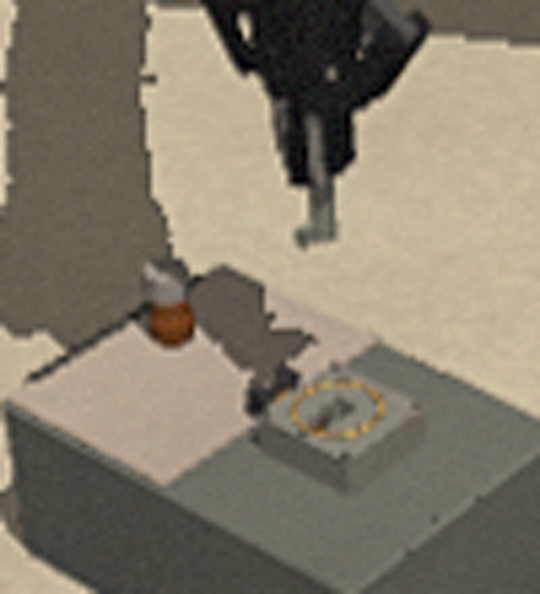

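The key hangs in the gripper with its bit at about (310,238), and the hole is empty. I'll compare the bolt gap before and after, then carry the key to the tray.

```bash
python3 - <<'E'
from h import *
im=vision.grab_frame("scene")[0]; im0=np.load("scene0.npz")["im"]; t0=np.load("top0.npz")["im"]; t1=vision.grab_frame("top")[0]
def row(im,n,z):
    c=vision.camera_info(n); o=[]
    for r in (.026,.029,.032,.035,.038,.042,.046):
        X=np.array([KX[0]-r*np.sin(-YAW)*1,KX[1]-r*np.cos(YAW),z]); p=c["mtx"]@(c["R"]@X+c["t"]); u,v=np.round(p[:2]/p[2]).astype(int); o.append((int(u),int(v),im[v,u].tolist()))
    return o
for a in((im0,"scene"),(im,"scene"),(t0,"top"),(t1,"top")): print(row(*a,.112))
def br(i,x0,x1,y0,y1):
    i=i[y0:y1,x0:x1].astype(int); v,u=np.nonzero(i[...,2]-i[...,0]>45); return sorted(zip((u+x0).tolist(),(v+y0).tolist()))
print(br(im0,252,268,212,240)); print(br(im,252,268,212,240))
E
```

```text
[(265, 226, [84, 102, 114]), (264, 225, [72, 122, 157]), (263, 225, [119, 128, 134]), (263, 224, [95, 101, 105]), (262, 224, [126, 138, 143]), (261, 223, [64, 71, 76]), (260, 223, [44, 44, 46])]
[(265, 226, [115, 133, 143]), (264, 225, [61, 112, 144]), (263, 225, [112, 122, 126]), (263, 224, [125, 134, 137]), (262, 224, [121, 137, 143]), (261, 223, [60, 99, 122]), (260, 223, [37, 46, 54])]
[(355, 147, [100, 108, 108]), (356, 147, [97, 115, 124]), (357, 147, [53, 79, 94]), (357, 148, [56, 76, 86]), (358, 148, [70, 73, 70]), (360, 148, [77, 81, 85]), (361, 148, [90, 98, 104])]
[(355, 147, [141, 146, 145]), (356, 147, [98, 112, 120]), (357, 147, [45, 100, 134]), (357, 148, [46, 102, 133]), (358, 148, [65, 123, 158]), (360, 148, [84, 85, 88]), (361, 148, [98, 106, 112])]
[(264, 224), (264, 225), (264, 226), (264, 227), (265, 227), (265, 228), (266, 228), (266, 229), (267, 229)]
[(261, 223), (261, 224), (262, 223), (264, 224), (264, 225), (264, 226), (264, 227), (265, 223), (265, 224), (265, 228), (266, 222), (266, 223), (266, 228), (266, 229), (267, 221), (267, 222), (267, 229), (267, 230)]
```

The new brass at (261,223) and at top (357,147) confirms the bolt is out. Now for the tray.

```bash
python3 - <<'E'
from h import *
c=[.444,.330]; q=quat(YAW+np.pi)
ctrl.movep([*c,.16],q); print(wrist())
ctrl.movel([*c,.048],max_speed=.08); s=get_state(); f0=s["contact_force"][2]; print(wrist(s))
for z in(.045,.043,.0415,.040,.039):
    ctrl.movel([*c,z],max_speed=.02); s=get_state(); print(wrist(s))
    if s["contact_force"][2]-f0>3: break
ctrl.pause(.2); ctrl.ungrasp(); ctrl.pause(.2); ctrl.movel([*c,.22],max_speed=.12); ctrl.pause(.5); print(wrist())
for n,r in(("scene",(180,300,340,440)),("top",(150,220,230,300))):
    im,d=vision.grab_frame(n); P=cloud(n,d); m=(d>0)&(abs(P[...,0]-.444)<.08)&(abs(P[...,1]-.33)<.08)&(P[...,2]>.009)&(P[...,2]<.1)
    print(n,m.sum(),P[m].min(0).round(3) if m.any() else 0,P[m].max(0).round(3) if m.any() else 0)
    if n=="scene": cv2.imwrite("pics/end.png",cv2.resize(im[180:300,340:440],None,fx=5,fy=5,interpolation=cv2.INTER_CUBIC))
E
```

```text
(array([-0.2, -0.9,  0.1]), array([ 0.02,  0.06, -0.04]), array([0.4452, 0.3289, 0.16  ]), 0.0096, 29.6, 12.74)
(array([-0.7, -0.6, -0.4]), array([-0.  , -0.01,  0.01]), array([0.4442, 0.3303, 0.0485]), 0.0096, 29.6, 14.29)
(array([ 0.3,  0.6, -0. ]), array([ 0.03,  0.03, -0.01]), array([0.444 , 0.3299, 0.0449]), 0.0095, 29.6, 14.59)
(array([ 0.2, -0.5, -0.9]), array([ 0.01, -0.02, -0.04]), array([0.444 , 0.3299, 0.0429]), 0.0096, 29.6, 14.84)
(array([0.1, 0.7, 0.1]), array([-0.01,  0.  , -0.03]), array([0.444 , 0.3299, 0.0414]), 0.0095, 29.6, 15.09)
(array([-0.7,  1.4, -0. ]), array([ 0.03,  0.01, -0.02]), array([0.4441, 0.3302, 0.0401]), 0.0094, 29.7, 15.34)
(array([-1. , -2.8, 10.4]), array([-0.38,  0.3 , -0.  ]), array([0.4441, 0.3303, 0.0399]), 0.0096, 31.2, 15.59)
(array([ 0.5, -0.6,  0. ]), array([-0.  ,  0.01, -0.01]), array([0.444, 0.33 , 0.22 ]), 0.0858, 0.0, 18.87)
scene 253 [0.364 0.25  0.009] [0.524 0.41  0.072]
top 58 [0.364 0.252 0.009] [0.436 0.41  0.048]
```

View pics/end.png

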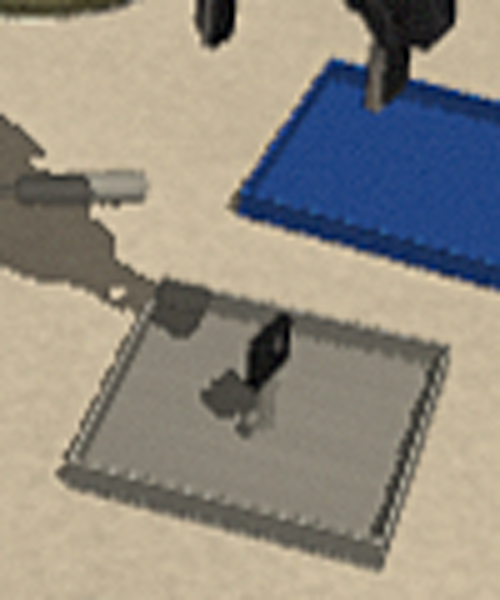

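The key stands upright in the steel tray, with its grip at about (268,350) in the crop, and the gripper is clear.

```bash
python3 -c "
from h import *
print(ticket.close_job())"
```

```text
the job is handed in; nothing more can be done
None
```

The job is handed in after about 19 s of robot time: the bolt is shot, and the key was turned back, pulled straight up and left standing in the square steel tray; the hand-in call gave no verdict.

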